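Change the seasonings over to the new spice rack, in the same order

TASK

Move the four seasoning containers from the white cups of the old tray into the new wooden rack, one to a bay, in the same order from left to right as they stand now, since the cook reaches for them without looking. Keep each upright and set it down on the floor of its bay, without dropping or tipping any.

Things in the scene. Friction and masses are not known exactly. Their poses are not given: they have to be found in the camera images.
- tin: Plain round steel tin with a push-in lid and a paper band, 54 mm in diameter (lid 49 mm), 84 mm high: the shortest and widest of the four containers. Loose, about 0.18 kg. Origin: centre of its underside; z up. The side is straight up to 78 mm; gripped across the diameter with the grip centre about 58 mm above the origin, the fingertips clear the cup and rack rims.
- square_jar: Clear glass jar of square section, 46 x 46 mm, with a round black screw cap 42 mm in diameter and 18 mm high; 90 mm high in all, the glass up to 72 mm. Loose, about 0.22 kg. Origin: centre of its underside; x and y square to its side faces, z up. It stands turned up to about 15 degrees in its cup. Grip it across two facing glass sides, grip centre about 60 mm above the origin.
- shaker: Round amber glass shaker with a perforated steel cap, 44 mm in diameter (cap 45 mm), 100 mm high, sides straight up to 92 mm. Loose, about 0.20 kg. Origin: centre of its underside; z up. Grip centre about 68 mm above the origin.
- pepper_mill: Turned dark wooden pepper mill with a narrow waist and a small steel nut on top: the tallest, 109 mm. Foot 50 mm, waist 35 mm, head 42 mm in diameter with a straight side from 57 to 90 mm above the underside. Loose, about 0.17 kg. Origin: centre of its underside; z up. Grip the head, grip centre about 76 mm above the origin.
- cup_tin: White square plastic cup of the old rack in which the round steel tin stands at the start; one of four alike, fixed. 74 x 74 mm outside, 68 x 68 mm inside, 32 mm high, floor 3 mm thick. Origin: centre of its underside, 4 mm above the table; axes parallel to those of old_tray. It stays, and so keeps showing the place that the round steel tin had in the row.
- cup_square_jar: White square plastic cup of the old rack in which the square glass jar stands at the start; one of four alike, fixed. 74 x 74 mm outside, 68 x 68 mm inside, 32 mm high, floor 3 mm thick. Origin: centre of its underside, 4 mm above the table; axes parallel to those of old_tray. It stays, and so keeps showing the place that the square glass jar had in the row.
- cup_shaker: White square plastic cup of the old rack in which the amber shaker stands at the start; one of four alike, fixed. 74 x 74 mm outside, 68 x 68 mm inside, 32 mm high, floor 3 mm thick. Origin: centre of its underside, 4 mm above the table; axes parallel to those of old_tray. It stays, and so keeps showing the place that the amber shaker had in the row.
- cup_pepper_mill: White square plastic cup of the old rack in which the pepper mill stands at the start; one of four alike, fixed. 74 x 74 mm outside, 68 x 68 mm inside, 32 mm high, floor 3 mm thick. Origin: centre of its underside, 4 mm above the table; axes parallel to those of old_tray. It stays, and so keeps showing the place that the pepper mill had in the row.
- old_tray: The old rack: shallow aluminium tray, 90 x 326 mm, rim 20 mm high, fixed, nearer or farther than the new rack; the four cups stand in it in a row, in any order, centres at x = 0, y = +117, +39, -39, -117 mm. A container in a cup stands 7 mm above the table. Origin: centre of the underside, on the table; y along the row to the robot's left, x away from the robot (turned up to 10 degrees), z up.
- new_rack: The new rack: light wood, 82 x 330 mm, fixed; four open bays in a row, empty at first, centres at x = 0, y = +117, +39, -39, -117 mm, each 70 (x) by 72 mm (y) inside. Bay floor 12 mm above the table, dividers' tops 40, front and back rails 44, end boards 48 mm. Origin: centre of the underside, on the table; y along the row to the robot's left, x away from the robot (turned up to 10 degrees), z up.

How it is judged:
By the outcome, as a careful person would: the job done as asked, in the order asked, and still so for the second after the job is handed in, with the robot touching nothing.
It also fails if it takes over 102 s, if anything falls off the work surface, if the arm or the gripper's body presses on something with over 40 N, if the wrist force passes 120 N, or if a joint passes its speed limit or range.

ROBOT

A 6-joint arm with a two-finger parallel gripper is mounted at the origin on the work surface. World frame = base frame: x ahead of the robot, y to its left, z up, the work surface at z = 0. Lengths are in m, angles in degrees, forces in N, time in s.
With the tool pointing down it reaches from about 0.25 to 0.725 m from the base axis. Payload 9.7 kg.
Tool frame: the origin (TCP) lies midway between the tips of the shut fingers; the grasp point (between the pads) lies 19 mm behind it; x points along the fingers, y is the direction in which the jaws open and shut, and the axes are right-handed (so a half turn about x gives the same grasp; the last joint's range is limited). The gripper opens to 85 mm and grips with 20 to 120 N. Pads are 22 mm wide; open, the fingers measure 114 mm over their backs; the gripper's body (76 mm by 85 mm) begins 54 mm behind the grasp point. The pads swing forward as they close: fully open they stand 13 mm farther back than shut.
Start: joints at [-68.411, 4.979, 10.078, 95.1, 0, 90], TCP at [0.202, -0.511, 0.231] pointing down, gripper open.
Joint ranges: [-179.16, 179.16], [-48.56, 103.87], [-65.8, 70.77], [-126.05, 130.52], [-82.76, 87.17], [-180, 180]. Speed limits (degrees/s): [127.2, 127.2, 147.25, 180, 180, 180].

INTERFACE

Orientations are given as [roll, pitch, yaw] about the fixed x, y, z axes, in that order (R = Rz(yaw) Ry(pitch) Rx(roll)).
In Python, from workcell import bot, cams gives the robot as it stands.
- The arm moves only by the tool apply_moves, never from a script. Its argument "commands" is a list of rows, each a list of 5 numbers: the shift along the tool's x, y, z in m, then the turn about the tool's x in rad, then the opening, from -1 (shut) to 1 (fully open). In form: [[tx, ty, tz, roll, hand], ...]. A call has 1 to 12 rows; each row is the pose to reach, as a shift and turn from the pose measured when the call began, along the tool's axes at that moment; what a row does not reach only later rows make up. A row lasts 1/10 s, in which the tool goes at most 50 mm and 8.59 degrees, less where a joint would pass 70% of its speed; a pose out of reach is approached as far as the arm can. A call with a gripper value outside its range is refused whole. The fingers move at their own pace and stop on an object; "newtons" is the grip in N (left out, the last holds). Time passes only in rows, so rows that repeat a pose let the fingers close. It gives the time, the measured TCP pose, the force and the opening at its end, in the units of the state.
- bot.get_obs(): the state, without advancing time (a new reading comes with each control period).
- cams.camera(name): name is "scene" or "top" or "wrist"; returns a dict with "frame" (420x560x3 uint8, blue, green, red), "depth" (420x560 float32, m along the optical axis (not along the pixel's ray), 0 where there is no reading), "camera_matrix" (3x3 intrinsics, pixels), "R" (3x3) and "t" (3): a world point X has camera coordinates R X + t; the wrist camera has in their place "mount" (4x4, takes a point from camera to tool coordinates, whose origin is the TCP and whose axes are the tool frame's). Camera axes: x right, y down, z forward; pixel columns grow to the right and rows downward; lengths in m; the calibration is good to about 2 mm. A picture is of the moment at which its call begins: read the wrist's pose just before it.
- bot.job_done(): hands the job in, once; it reports no verdict.
Trained networks look in the newest picture that a camera, given by its name, has taken for a name from the list of things; names that differ only in an ending like _2 or _b are one class to them, and where a whole thing is asked for, a point or a joint stands for the part that bears it (a point fixed in the world has none). Each returns a list of dicts, best first, with "confidence" (0 to 1); they miss things now and then, are a little off and sometimes report something else, mostly with a low value. They report only what shows in the picture. A call takes as long as a camera call.
- cams.spot_in(name, camera): "rect" ([left, top, right, bottom] in pixels, round what is visible of it).
The state is a dict: "time": time; "q": joint angles; "qd": joint speeds; "joint_efforts": joint torques, N m; "ee_pos": TCP position; "tcp_rot": TCP orientation; "wrist_force": force on the tool from outside, world axes, zero at the start; "torque": the same for the moment, N m; "opening": finger opening in m.
Only numpy, scipy, OpenCV 4.12 (cv2) and the standard library are available. Lean on these libraries where they do the work, as an engineer would, in place of code of your own. Each camera call takes 0.05 s, during which the arm holds its last target. There are 200 camera calls.

## Working session

There is one attempt and no reset: what is moved stays moved. The work goes in short steps, Python scripts to look and compute and a tool call to move; the robot and the scene stay as the last step left them, time stands still between calls to the robot, and variables do not carry over. Pictures are saved under pics/ and viewed, about 12 in all and at most 16, crops included, and the job is handed in when it is done.

Besides the shell and the picture viewer there is one more tool, called in YAML: its name, and indented under it one key for each argument. apply_moves: Moves the arm, as the interface text tells. Its arguments: {"type":"object","properties":{"commands":{"type":"array"},"newtons":{"type":"number"}},"required":["commands"]}

```bash
ls; mkdir -p pics; python3 - <<'E'
from workcell import bot,cams
import cv2,numpy as np
print(bot.get_obs())
for n in ["scene","top"]:
    c=cams.camera(n); cv2.imwrite(f"pics/{n}0.png",c["frame"]); np.savez(f"{n}0.npz",**c)
    print(n,c["camera_matrix"].tolist(),c["R"].round(3).tolist(),c["t"])
    for o in ["tin","square_jar","shaker","pepper_mill","cup_tin","cup_square_jar","cup_shaker","cup_pepper_mill","old_tray","new_rack"]:
        print(o,[(np.round(d["rect"]).astype(int).tolist(),round(d["confidence"],2)) for d in cams.spot_in(o,n)][:4])
E
```

```text
pics
{'time': 0.0, 'q': array([-6.84088889e+01,  5.01101380e+00,  1.00344224e+01,  9.50981276e+01,
       -4.63905348e-04,  9.00006693e+01]), 'qd': array([-0.00652632, -0.09046908, -0.01261341,  0.0514008 ,  0.10520242,
       -0.00933357]), 'joint_efforts': array([-1.72982192e-03, -5.20392501e+01,  4.64798784e+01,  1.66348089e-02,
       -5.12497513e-05, -1.74870627e-05]), 'ee_pos': array([ 0.20230643, -0.51120569,  0.2305836 ]), 'tcp_rot': array([-89.64360521,  89.92527953, 111.94683684]), 'wrist_force': array([ 0.36909995, -0.26792197,  0.37631407]), 'torque': array([ 0.03733705,  0.00093572, -0.06715331]), 'opening': 0.08554869345680087}
scene [[515.8439677019071, 0.0, 280.0786042963969], [0.0, 515.8439677019071, 213.5379859515172], [0.0, 0.0, 1.0]] [[-0.827, 0.561, -0.018], [0.461, 0.661, -0.592], [-0.321, -0.498, -0.806]] [ 0.45439358 -0.21892459  1.03847588]
tin [([229, 248, 273, 305], 0.66)]
square_jar [([258, 286, 302, 350], 0.95)]
shaker [([216, 207, 247, 265], 0.64)]
pepper_mill [([197, 176, 226, 228], 0.95)]
cup_tin [([221, 258, 289, 316], 0.88)]
cup_square_jar [([242, 30
[... 247 characters left out ...]
 424.77452689316044, 214.5007528794664], [0.0, 0.0, 1.0]] [[0.014, -1.0, 0.026], [-0.998, -0.016, -0.064], [0.064, -0.025, -0.998]] [-0.02564383  0.57457639  0.77208682]
tin [([214, 159, 249, 192], 0.69), ([293, 168, 338, 213], 0.33)]
square_jar [([175, 154, 206, 185], 0.78)]
shaker [([263, 166, 290, 197], 0.62)]
pepper_mill [([300, 171, 335, 202], 0.75), ([158, 146, 351, 219], 0.71)]
cup_tin [([214, 155, 254, 200], 0.7)]
cup_square_jar [([166, 151, 217, 195], 0.98), ([262, 166, 288, 194], 0.23)]
cup_shaker [([251, 164, 298, 206], 0.89)]
cup_pepper_mill [([291, 167, 340, 212], 0.71), ([137, 251, 327, 305], 0.21)]
old_tray [([158, 148, 348, 217], 0.67)]
new_rack [([137, 251, 328, 303], 0.71)]
```

```bash
cat > h.py <<'E'
import numpy as np
def pts(c):
    K,R,t=c["camera_matrix"],c["R"],c["t"]; d=c["depth"]
    v,u=np.mgrid[:d.shape[0],:d.shape[1]]
    P=np.stack([(u-K[0,2])/K[0,0]*d,(v-K[1,2])/K[1,1]*d,d],-1)
    W=(P-t)@R; W[d==0]=np.nan
    return W
def ray(c,u,v,z):
    K,R,t=c["camera_matrix"],c["R"],c["t"]
    o=-R.T@t; r=R.T@np.linalg.solve(K,[u,v,1.]); return o+r*(z-o[2])/r[2]
E
python3 - <<'E'
import numpy as np,cv2
from h import *
c=dict(np.load("top0.npz")); W=pts(c)
im=cv2.resize(c["frame"][120:330,110:370],None,fx=3,fy=2.85,interpolation=cv2.INTER_CUBIC); cv2.imwrite("pics/topc.png",im)
# rack / tray points by height
def fit(box,zlo,zhi,n):
    l,t,r,b=box; w=W[t:b,l:r].reshape(-1,3); m=(w[:,2]>zlo)&(w[:,2]<zhi); p=w[m]
    q=cv2.minAreaRect((p[:,:2]*1000).astype(np.float32)); print(n,m.sum(),q,np.round(p.mean(0),4),np.median(p[:,2]))
fit((125,240,340,315),.034,.055,"rack")
fit((125,240,340,315),.005,.025,"rackfloor")
fit((150,138,360,228),.028,.044,"cups")
fit((150,138,360,228),.010,.1,"tray")
for n,b,h in [("sq",(175,154,206,185),.097),("tin",(214,159,249,192),.091),("sh",(263,166,290,197),.107),("mill",(300,171,335,202),.116)]:
    l,t,r,bb=b; w=W[t:bb,l:r].reshape(-1,3); m=(w[:,2]>h-.014)&(w[:,2]<h+.01);p=w[m]
    q=cv2.minEnclosingCircle((p[:,:2]*1000).astype(np.float32)); print(n,m.sum(),q,p.mean(0).round(4),np.nanmax(w[:,2]))
w=W.reshape(-1,3);print("table",np.nanmedian(w[:,2]))
E
```

```text
rack 2305 ((461.41400146484375, 61.38063049316406), (82.34880828857422, 330.180419921875), 3.706333875656128) [0.4599 0.0658 0.0444] 0.04481943323296766
rackfloor 6246 ((460.3595886230469, 60.973175048828125), (396.470703125, 137.4589385986328), 89.64625549316406) [0.4602 0.0626 0.0137] 0.013369787234596952
cups 1571 ((636.0484619140625, 26.6646728515625), (356.13916015625, 74.76200103759766), 82.77115631103516) [0.6338 0.0259 0.0355] 0.036328356534803624
tray 5565 ((636.2285766601562, 26.6329345703125), (357.6844177246094, 90.59590911865234), 82.8294906616211) [0.6366 0.0445 0.0468] 0.03589708605548591
sq 469 ((647.919189453125, 141.7233428955078), 20.826745986938477) [0.6471 0.1391 0.0975] 0.1018278940385284
tin 747 ((644.299560546875, 61.732872009277344), 27.155261993408203) [0.6415 0.0611 0.0913] 0.09610277510261009
sh 530 ((630.4065551757812, -10.251769065856934), 22.237035751342773) [ 0.6294 -0.0106  0.106 ] 0.11154375116084776
mill 332 ((625.497314453125, -87.62313842773438), 18.407058715820312) [ 0.6249 -0.0872  0.1076] 0.11977297924598133
table 0.0017808546023051013
```

View pics/topc.png

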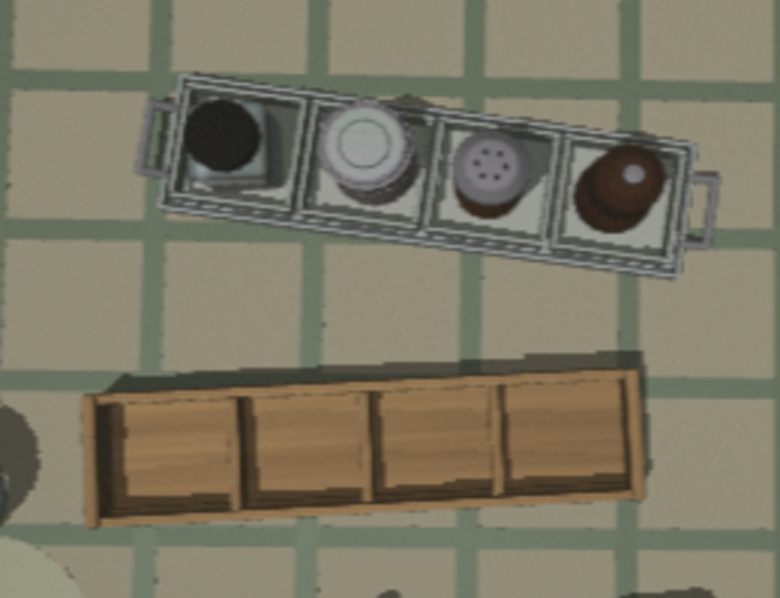

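View pics/scene0.png

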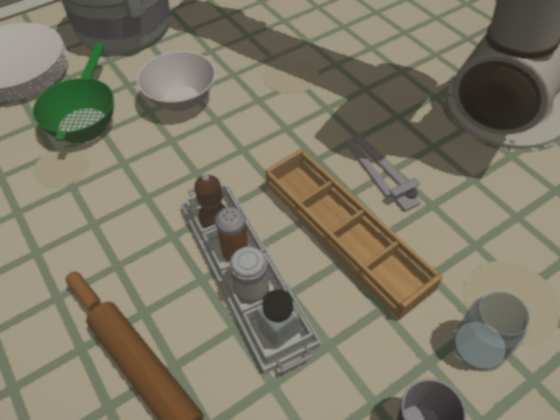

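```bash
cat >> h.py <<'E'
from scipy.spatial.transform import Rotation as Ro
def tool(o): return Ro.from_euler('xyz',o["tcp_rot"],degrees=True).as_matrix()
def plan(o,p,ya):
    """shift in tool axes + roll about tool x to put TCP at p with tool y at world angle ya (deg)"""
    T=tool(o); s=T.T@(np.array(p)-o["ee_pos"])
    cur=np.degrees(np.arctan2(T[1,1],T[0,1])); d=(ya-cur+180)%360-180
    return s.round(4).tolist(), round(float(np.radians(-d)),3), round(float(d),1)
def ax(a): a=np.radians(a); return np.array([np.cos(a),np.sin(a),0]),np.array([-np.sin(a),np.cos(a),0])
E
python3 - <<'E'
from workcell import bot,cams
from h import *
o=bot.get_obs(); c=cams.camera("wrist"); print(c["mount"].round(4).tolist(),c["camera_matrix"].round(1).tolist()); print(tool(o).round(3).tolist())
print(plan(o,[.57,.03,.29],-7.2))
E
```

```text
[[-0.0002, -0.2955, 0.9554, -0.1426], [1.0, -0.001, -0.0001, 0.0005], [0.001, 0.9554, 0.2955, -0.0741], [0.0, 0.0, 0.0, 1.0]] [[310.2, 0.0, 279.5], [0.0, 310.2, 209.1], [0.0, 0.0, 1.0]]
[[-0.0, 0.368, -0.93], [0.0, -0.93, -0.368], [-1.0, -0.0, 0.0]]
([-0.0587, -0.3682, -0.5411], -1.068, 61.2)
```

apply_moves:
  commands:
    - [-0.06,-0.37,-0.54,-1.07,1]
    - [-0.06,-0.37,-0.54,-1.07,1]
    - [-0.06,-0.37,-0.54,-1.07,1]
    - [-0.06,-0.37,-0.54,-1.07,1]
    - [-0.06,-0.37,-0.54,-1.07,1]
    - [-0.06,-0.37,-0.54,-1.07,1]
    - [-0.06,-0.37,-0.54,-1.07,1]
    - [-0.06,-0.37,-0.54,-1.07,1]
    - [-0.06,-0.37,-0.54,-1.07,1]
    - [-0.06,-0.37,-0.54,-1.07,1]
    - [-0.06,-0.37,-0.54,-1.07,1]
    - [-0.06,-0.37,-0.54,-1.07,1]

```text
time: 2.35
ee_pos: [0.5372, -0.0139, 0.2864]
tcp_rot: [88.2, 90.0, -8.9]
wrist_force: [0.4, -1.2, 0.2]
opening: 0.0857
```

apply_moves:
  commands:
    - [0,0,0,0,1]
    - [0,0,0,0,1]

```text
time: 2.55
ee_pos: [0.5375, -0.0129, 0.286]
tcp_rot: [-42.3, 90.0, -139.2]
wrist_force: [-0.2, -0.7, 0.4]
opening: 0.0856
```

```bash
cat >> h.py <<'E'
def wcam(cams,bot):
    o=bot.get_obs(); c=dict(cams.camera("wrist")); E=np.eye(4); E[:3,:3]=tool(o); E[:3,3]=o["ee_pos"]
    M=np.linalg.inv(E@c["mount"]); c["R"],c["t"]=M[:3,:3],M[:3,3]; return o,c
def circ(p): 
    import cv2; q=cv2.minEnclosingCircle((p[:,:2]*1000).astype(np.float32)); return np.round(q[0],1),round(q[1],1)
E
python3 - <<'E'
from workcell import bot,cams
from h import *
import cv2
o,c=wcam(cams,bot); np.savez("w0.npz",**c); cv2.imwrite("pics/w0.png",c["frame"])
print(o["ee_pos"],np.degrees(np.arctan2(tool(o)[1,1],tool(o)[0,1])))
W=pts(c).reshape(-1,3); W=W[np.isfinite(W[:,0])]
xt,yt=ax(-7.2); C=np.array([.6362,.0266,0])
for n,y,h in [("sq",.117,.097),("tin",.039,.091),("sh",-.039,.107),("mill",-.117,.116)]:
    L=(W-C)@np.stack([xt,yt],1); m=(abs(L[:,0])<.036)&(abs(L[:,1]-y)<.036)
    for lo,hi in [(.045,.075),(.08,h-.012),(h-.008,h+.008)]:
        p=W[m&(W[:,2]>lo)&(W[:,2]<hi)]
        if len(p)>5:print(n,lo,hi,len(p),circ(p),np.median(p[:,2]).round(4))
p=W[(W[:,2]>.036)&(W[:,2]<.055)&(abs(W[:,0]-.46)<.07)&(abs(W[:,1]-.06)<.19)]; print("rack",cv2.minAreaRect((p[:,:2]*1000).astype(np.float32)),np.median(p[:,2]))
E
```

```text
[ 0.53752326 -0.01291482  0.2859882 ] -6.9460172352594585
sq 0.045 0.075 591 (array([647.2, 140. ]), 30.0) 0.0649
sq 0.08 0.085 50 (array([643.2, 137.4]), 19.9) 0.0835
sq 0.089 0.10500000000000001 1422 (array([647.7, 140.1]), 20.8) 0.0971
tin 0.045 0.075 238 (array([636.2,  60.3]), 25.9) 0.0625
tin 0.08299999999999999 0.099 2194 (array([643.8,  60.2]), 27.2) 0.0914
sh 0.045 0.075 202 (array([626.6,  -8.1]), 21.3) 0.0609
sh 0.08 0.095 101 (array([624.6,  -6.9]), 21.2) 0.0858
sh 0.099 0.11499999999999999 1275 (array([629.9, -11.2]), 21.9) 0.1061
mill 0.045 0.075 175 (array([621.8, -85.1]), 19.9) 0.0642
mill 0.08 0.10400000000000001 625 (array([624.6, -88.9]), 20.8) 0.0988
mill 0.10800000000000001 0.124 114 (array([624.3, -88.3]), 11.6) 0.1155
rack ((462.0124816894531, 46.648521423339844), (82.60189819335938, 301.9044494628906), 3.523467540740967) 0.04344893830269149
```

View pics/w0.png

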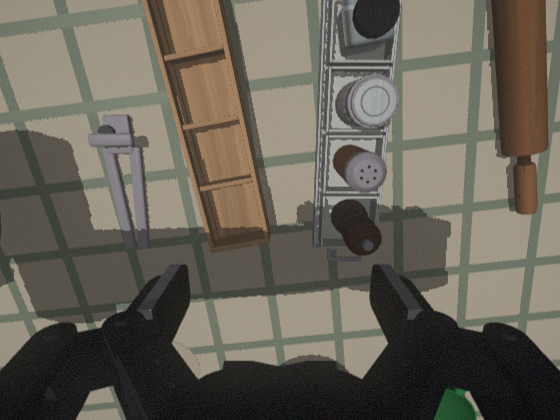

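```bash
python3 - <<'E'
from workcell import bot
from h import *
import cv2
o=bot.get_obs()
print(plan(o,[.625,-.0885,.17],-7.2),plan(o,[.625,-.0885,.061],-7.2))
for f in ["top0.npz","w0.npz"]:
    W=pts(dict(np.load(f))).reshape(-1,3); W=W[np.isfinite(W[:,0])]
    m=(np.hypot(W[:,0]-.6475,W[:,1]-.1405)<.036)&(W[:,2]>.055)&(W[:,2]<.085); p=W[m]
    print(f,m.sum(),cv2.minAreaRect((p[:,:2]*1000).astype(np.float32)))
    p=p[p[:,2]>.065];print(cv2.minAreaRect((p[:,:2]*1000).astype(np.float32)))
c=dict(np.load("w0.npz")); cv2.imwrite("pics/jar.png",cv2.resize(c["frame"][:80,310:430],None,fx=6,fy=6,interpolation=cv2.INTER_CUBIC))
E
```

```text
([0.1163, 0.0964, 0.0632], 0.003, -0.2) ([0.2253, 0.0964, 0.0631], 0.003, -0.2)
top0.npz 275 ((647.5054931640625, 141.73028564453125), (45.048946380615234, 46.40874481201172), 3.6516668796539307)
((647.497802734375, 141.8507843017578), (45.048946380615234, 46.16728973388672), 3.6516668796539307)
w0.npz 903 ((647.4932250976562, 139.32020568847656), (45.506019592285156, 44.26399230957031), 3.049546718597412)
((647.49365234375, 139.39303588867188), (45.30209732055664, 44.24281692504883), 3.5384161472320557)
```

apply_moves:
  commands:
    - [0.117,0.0964,0.0632,0,1]
    - [0.117,0.0964,0.0632,0,1]
    - [0.117,0.0964,0.0632,0,1]
    - [0.117,0.0964,0.0632,0,1]
    - [0.117,0.0964,0.0632,0,1]
    - [0.117,0.0964,0.0632,0,1]

```text
time: 3.2
ee_pos: [0.6244, -0.0891, 0.171]
tcp_rot: [77.7, 89.9, -19.4]
wrist_force: [0.0, 0.3, -0.0]
opening: 0.0855
```

```bash
python3 - <<'E'
from workcell import bot,cams
from h import *
import cv2
o,c=wcam(cams,bot); print(plan(o,[.625,-.0885,.061],-7.2),o["ee_pos"])
cv2.imwrite("pics/w1.png",c["frame"])
W=pts(c).reshape(-1,3); W=W[np.isfinite(W[:,0])]
for n,x,y,z in [("mill",.625,-.0885,.098),("sh",.630,-.0105,.1065)]:
    p=W[(np.hypot(W[:,0]-x,W[:,1]-y)<.035)&(abs(W[:,2]-z)<.008)]; print(n,len(p),len(p) and circ(p))
E
```

```text
([0.11, 0.0004, -0.0007], 0.002, -0.1) [ 0.62436537 -0.08908772  0.17097207]
mill 1536 (array([625., -89.]), 20.9)
sh 3676 (array([630.2, -11.4]), 22.2)
```

apply_moves:
  commands:
    - [0.04,0.0005,-0.0004,0,1]
    - [0.075,0.0005,-0.0004,0,1]
    - [0.1,0.0005,-0.0004,0,1]
    - [0.11,0.0005,-0.0004,0,1]
    - [0.11,0.0005,-0.0004,0,1]
    - [0.11,0.0005,-0.0004,0,1]
    - [0.11,0.0005,-0.0004,0,-1]
    - [0.11,0.0005,-0.0004,0,-1]
    - [0.11,0.0005,-0.0004,0,-1]
    - [0.11,0.0005,-0.0004,0,-1]
    - [0.11,0.0005,-0.0004,0,-1]
    - [0.11,0.0005,-0.0004,0,-1]
  newtons: 40

```text
time: 4.45
ee_pos: [0.626, -0.0884, 0.0627]
tcp_rot: [86.1, 89.8, -10.9]
wrist_force: [0.9, -0.6, 5.7]
opening: 0.0405
```

apply_moves:
  commands:
    - [0,0,0,0,-1]
    - [0,0,0,0,-1]

```text
time: 4.65
ee_pos: [0.626, -0.0885, 0.0627]
tcp_rot: [85.8, 89.8, -11.3]
wrist_force: [0.4, 0.3, 2.2]
opening: 0.0404
```

```bash
python3 - <<'E'
from workcell import bot
from h import *
o=bot.get_obs(); print(o["time"],o["ee_pos"],o["opening"],o["wrist_force"])
z=o["ee_pos"][2]
print(plan(o,[.4688,-.0554,z+.1],3.6),plan(o,[.4688,-.0554,z+.006],3.6))
E
```

```text
4.65 [ 0.62600619 -0.08846347  0.06269504] 0.040389338874990216 [0.41704252 0.25863344 2.23880913]
([-0.1007, -0.1597, -0.0134], -0.186, 10.7) ([-0.0067, -0.1601, -0.0135], -0.186, 10.7)
```

apply_moves:
  commands:
    - [-0.02,0,0,0,-1]
    - [-0.055,0,0,0,-1]
    - [-0.1,0,0,0,-1]
    - [-0.1,-0.02,-0.002,-0.02,-1]
    - [-0.1,-0.05,-0.004,-0.06,-1]
    - [-0.1,-0.085,-0.007,-0.1,-1]
    - [-0.1,-0.12,-0.01,-0.14,-1]
    - [-0.1,-0.145,-0.012,-0.17,-1]
    - [-0.1,-0.16,-0.0135,-0.186,-1]
    - [-0.1,-0.16,-0.0135,-0.186,-1]
    - [-0.1,-0.16,-0.0135,-0.186,-1]
    - [-0.1,-0.16,-0.0135,-0.186,-1]

```text
time: 5.85
ee_pos: [0.4691, -0.0554, 0.1618]
tcp_rot: [74.7, 89.8, -11.8]
wrist_force: [1.0, -0.2, -1.6]
opening: 0.04
```

```bash
python3 - <<'E'
from workcell import bot,cams
from h import *
import cv2
o,c=wcam(cams,bot); print(o["ee_pos"],o["opening"],o["wrist_force"]); cv2.imwrite("pics/w2.png",c["frame"])
print(plan(o,[.4688,-.0554,.0627+.006],3.6))
W=pts(c).reshape(-1,3); W=W[np.isfinite(W[:,0])]
p=W[(W[:,2]>.038)&(W[:,2]<.055)&(abs(W[:,0]-.46)<.07)&(abs(W[:,1]-.06)<.19)]; print("rack",cv2.minAreaRect((p[:,:2]*1000).astype(np.float32)),p.min(0),p.max(0))
E
```

```text
[ 0.46912416 -0.05544854  0.16177316] 0.04004999814616989 [ 0.95879342 -0.21423119 -1.60960557]
([0.0931, -0.0007, -0.0002], -0.001, 0.0)
rack ((465.1124267578125, -2.4170684814453125), (82.18486022949219, 202.56715393066406), 3.5207533836364746) [ 0.41827076 -0.1057399   0.03800343] [0.51173553 0.1001154  0.04984364]
```

View pics/w2.png

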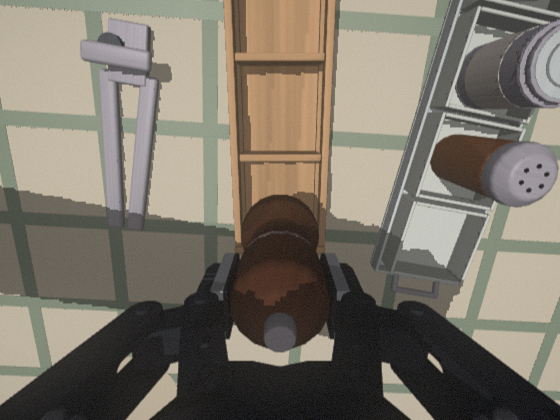

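apply_moves:
  commands:
    - [0.03,-0.0007,0,0,-1]
    - [0.06,-0.0007,0,0,-1]
    - [0.08,-0.0007,0,0,-1]
    - [0.09,-0.0007,0,0,-1]
    - [0.093,-0.0007,0,0,-1]
    - [0.093,-0.0007,0,0,-1]
    - [0.094,-0.0007,0,0,-1]
    - [0.094,-0.0007,0,0,-1]

```text
time: 6.7
ee_pos: [0.4693, -0.0556, 0.0686]
tcp_rot: [76.3, 89.7, -10.1]
wrist_force: [0.6, 0.2, -2.0]
opening: 0.0403
```

apply_moves:
  commands:
    - [0.001,0,0,0,-1]
    - [0.001,0,0,0,-1]
    - [0.001,0,0,0,-1]

```text
time: 7.0
ee_pos: [0.4694, -0.0556, 0.0678]
tcp_rot: [76.2, 89.7, -10.3]
wrist_force: [-0.8, -0.7, -2.8]
opening: 0.0401
```

apply_moves:
  commands:
    - [0.001,0,0,0,-1]
    - [0.001,0,0,0,-1]
    - [0.001,0,0,0,-1]

```text
time: 7.3
ee_pos: [0.4695, -0.0557, 0.0677]
tcp_rot: [75.7, 89.6, -10.7]
wrist_force: [-2.9, 0.7, 5.9]
opening: 0.0409
```

apply_moves:
  commands:
    - [0,0,0,0,0]
    - [0,0,0,0,0.5]
    - [0,0,0,0,1]
    - [0,0,0,0,1]
    - [0,0,0,0,1]
    - [-0.03,0,0,0,1]
    - [-0.07,0,0,0,1]
    - [-0.11,0,0,0,1]
    - [-0.11,0,0,0,1]
    - [-0.11,0,0,0,1]

```text
time: 8.3
ee_pos: [0.4694, -0.0556, 0.1784]
tcp_rot: [76.7, 89.5, -9.7]
wrist_force: [0.4, 0.1, -1.4]
opening: 0.0854
```

```bash
python3 - <<'E'
from workcell import bot,cams
from h import *
o,c=wcam(cams,bot); print(o["ee_pos"],o["opening"],o["time"])
W=pts(c).reshape(-1,3); W=W[np.isfinite(W[:,0])]
for zz in (.06,.085,.104,.12):
    p=W[(np.hypot(W[:,0]-.469,W[:,1]+.0555)<.04)&(abs(W[:,2]-zz)<.008)]; print(zz,len(p),len(p) and circ(p),p[:,2].max() if len(p) else 0)
print(plan(o,[.630,-.011,.17],-7.2))
E
```

```text
[ 0.4693737  -0.05563458  0.17835813] 0.085376523949803 8.3
0.06 27 (array([467.6, -44.2]), 15.6) 0.06797694397080499
0.085 210 (array([468.3, -51.9]), 20.2) 0.09294858659639411
0.104 1809 (array([468.9, -56.2]), 20.8) 0.11199827988247163
0.12 487 (array([469. , -56.3]), 12.2) 0.12324352598276643
([0.0095, 0.163, -0.0346], 0.188, -10.8)
```

apply_moves:
  commands:
    - [0.0,0.05,-0.01,0.06,1]
    - [0.0,0.1,-0.02,0.12,1]
    - [0.005,0.14,-0.03,0.17,1]
    - [0.0095,0.163,-0.0346,0.188,1]
    - [0.0095,0.163,-0.0346,0.188,1]
    - [0.0095,0.163,-0.0346,0.188,1]
    - [0.0095,0.163,-0.0346,0.188,1]

```text
time: 9.05
ee_pos: [0.6285, -0.0111, 0.1682]
tcp_rot: [83.7, 89.7, -13.5]
wrist_force: [-0.9, -0.6, -0.3]
opening: 0.0856
```

```bash
cat > pick.py <<'E'
import sys
from workcell import bot,cams
from h import *
x,y,z,top,ya=map(float,sys.argv[1:6])
o,c=wcam(cams,bot); print(o["ee_pos"],plan(o,[x,y,z],ya))
W=pts(c).reshape(-1,3); W=W[np.isfinite(W[:,0])]
p=W[(np.hypot(W[:,0]-x,W[:,1]-y)<.038)&(abs(W[:,2]-top)<.009)]; print(len(p),len(p) and circ(p))
E
python3 pick.py .630 -.011 .053 .1065 -7.2
```

```text
[ 0.62846068 -0.01113752  0.16816577] ([0.1152, 0.001, -0.0004], -0.0, 0.0)
2776 (array([630.1, -11. ]), 22.4)
```

apply_moves:
  commands:
    - [0.04,0.001,-0.0004,0,1]
    - [0.08,0.001,-0.0004,0,1]
    - [0.105,0.001,-0.0004,0,1]
    - [0.115,0.001,-0.0004,0,1]
    - [0.115,0.001,-0.0004,0,1]
    - [0.115,0.001,-0.0004,0,1]
    - [0.115,0.001,-0.0004,0,-1]
    - [0.115,0.001,-0.0004,0,-1]
    - [0.115,0.001,-0.0004,0,-1]
    - [0.115,0.001,-0.0004,0,-1]
    - [0.115,0.001,-0.0004,0,-1]
    - [0.115,0.001,-0.0004,0,-1]

```text
time: 10.3
ee_pos: [0.6307, -0.0111, 0.0548]
tcp_rot: [87.9, 89.6, -9.3]
wrist_force: [-0.8, 0.5, 5.2]
opening: 0.0433
```

apply_moves:
  commands:
    - [0,0,0,0,-1]
    - [0,0,0,0,-1]

```text
time: 10.5
ee_pos: [0.6308, -0.0111, 0.0549]
tcp_rot: [88.0, 89.6, -9.2]
wrist_force: [-0.1, -0.2, 0.7]
opening: 0.0433
```

```bash
cat > carry.py <<'E'
import sys
from workcell import bot
from h import *
x,y=map(float,sys.argv[1:3])
o=bot.get_obs(); z=o["ee_pos"][2]; print(o["time"],o["ee_pos"],o["opening"],o["wrist_force"])
print(plan(o,[x,y,z+.1],3.6))
E
python3 carry.py .4639 .0225
```

```text
10.5 [ 0.63078855 -0.01105298  0.05489068] 0.04333639327536855 [-0.06784311 -0.19163126  0.70470229]
([-0.1012, -0.169, -0.0123], -0.189, 10.8)
```

apply_moves:
  commands:
    - [-0.02,0,0,0,-1]
    - [-0.055,0,0,0,-1]
    - [-0.1,0,0,0,-1]
    - [-0.1,-0.02,-0.002,-0.02,-1]
    - [-0.1,-0.05,-0.004,-0.06,-1]
    - [-0.1,-0.085,-0.007,-0.1,-1]
    - [-0.1,-0.125,-0.009,-0.14,-1]
    - [-0.1,-0.15,-0.011,-0.17,-1]
    - [-0.1,-0.169,-0.0123,-0.189,-1]
    - [-0.1,-0.169,-0.0123,-0.189,-1]
    - [-0.1,-0.169,-0.0123,-0.189,-1]
    - [-0.1,-0.169,-0.0123,-0.189,-1]

```text
time: 11.7
ee_pos: [0.4645, 0.0224, 0.1535]
tcp_rot: [76.5, 89.6, -9.9]
wrist_force: [0.1, 0.4, -2.0]
opening: 0.0435
```

```bash
cat > low.py <<'E'
import sys
from workcell import bot
from h import *
x,y,z=map(float,sys.argv[1:4])
o=bot.get_obs(); print(o["ee_pos"],o["opening"],o["wrist_force"],"tool x",tool(o)[:,0].round(4)); print(plan(o,[x,y,z+.0055],3.6))
E
python3 low.py .4639 .0225 .0549
```

```text
[0.46451589 0.02237379 0.15345745] 0.043519960254729775 [ 0.1498919   0.42185981 -2.02575007] tool x [ 0.0072 -0.0013 -1.    ]
([0.0931, -0.0013, -0.0003], -0.0, 0.0)
```

apply_moves:
  commands:
    - [0.03,-0.001,0,0,-1]
    - [0.06,-0.001,0,0,-1]
    - [0.08,-0.001,0,0,-1]
    - [0.09,-0.001,0,0,-1]
    - [0.093,-0.001,0,0,-1]
    - [0.093,-0.001,0,0,-1]
    - [0.094,-0.001,0,0,-1]
    - [0.094,-0.001,0,0,-1]

```text
time: 12.5
ee_pos: [0.4648, 0.0223, 0.0602]
tcp_rot: [78.8, 89.5, -7.6]
wrist_force: [0.8, 1.1, -3.0]
opening: 0.0436
```

apply_moves:
  commands:
    - [0.001,0,0,0,-1]
    - [0.001,0,0,0,-1]
    - [0.001,0,0,0,-1]

```text
time: 12.8
ee_pos: [0.4651, 0.0223, 0.0598]
tcp_rot: [79.6, 89.5, -6.8]
wrist_force: [-1.4, -0.7, 3.3]
opening: 0.0436
```

Contact; release and retreat.

apply_moves:
  commands:
    - [0,0,0,0,0]
    - [0,0,0,0,0.5]
    - [0,0,0,0,1]
    - [0,0,0,0,1]
    - [0,0,0,0,1]
    - [-0.03,0,0,0,1]
    - [-0.07,0,0,0,1]
    - [-0.11,0,0,0,1]
    - [-0.11,0,0,0,1]
    - [-0.11,0,0,0,1]

```text
time: 13.8
ee_pos: [0.4646, 0.0224, 0.1706]
tcp_rot: [81.1, 89.4, -5.3]
wrist_force: [-1.3, 0.7, -0.7]
opening: 0.0855
```

```bash
python3 pick.py .464 .0223 .17 .1115 3.6; python3 pick.py .644 .0608 .17 .091 -7.2
```

```text
[0.46456405 0.02239348 0.17057597] ([0.0006, -0.0006, 0.0001], -0.0, 0.0)
2827 (array([464.4,  22.4]), 22.3)
[0.46398319 0.02237483 0.16938839] ([0.001, 0.1821, -0.0271], 0.188, -10.8)
4225 (array([643.2,  60.5]), 27.3)
```

apply_moves:
  commands:
    - [0.0,0.05,-0.01,0.06,1]
    - [0.0,0.1,-0.015,0.12,1]
    - [0.0,0.15,-0.022,0.17,1]
    - [0.001,0.182,-0.027,0.188,1]
    - [0.001,0.182,-0.027,0.188,1]
    - [0.001,0.182,-0.027,0.188,1]
    - [0.001,0.182,-0.027,0.188,1]

```text
time: 14.6
ee_pos: [0.6426, 0.0605, 0.1687]
tcp_rot: [86.0, 89.6, -11.2]
wrist_force: [0.8, 0.0, 0.2]
opening: 0.0854
```

```bash
python3 pick.py .6438 .0605 .044 .091 -7.2
```

```text
[0.64264646 0.06049547 0.16867192] ([0.1247, 0.0003, -0.0002], 0.0, -0.0)
3678 (array([643.8,  60.7]), 27.3)
```

apply_moves:
  commands:
    - [0.04,0.0003,-0.0002,0,1]
    - [0.08,0.0003,-0.0002,0,1]
    - [0.11,0.0003,-0.0002,0,1]
    - [0.124,0.0003,-0.0002,0,1]
    - [0.124,0.0003,-0.0002,0,1]
    - [0.124,0.0003,-0.0002,0,1]
    - [0.124,0.0003,-0.0002,0,-1]
    - [0.124,0.0003,-0.0002,0,-1]
    - [0.124,0.0003,-0.0002,0,-1]
    - [0.124,0.0003,-0.0002,0,-1]
    - [0.124,0.0003,-0.0002,0,-1]
    - [0.124,0.0003,-0.0002,0,-1]

```text
time: 15.85
ee_pos: [0.6448, 0.0605, 0.0471]
tcp_rot: [91.7, 89.4, -5.5]
wrist_force: [-0.1, -1.2, 5.1]
opening: 0.0529
```

apply_moves:
  commands:
    - [0,0,0,0,-1]
    - [0,0,0,0,-1]

```text
time: 16.05
ee_pos: [0.645, 0.0606, 0.0476]
tcp_rot: [92.2, 89.4, -4.9]
wrist_force: [-0.2, -0.3, -1.0]
opening: 0.0529
```

```bash
python3 carry.py .4590 .1003
```

```text
16.05 [0.64499249 0.06058761 0.04755528] 0.052932736305273294 [-0.21151474 -0.32593606 -1.00443172]
([-0.102, -0.1884, -0.0162], -0.188, 10.8)
```

apply_moves:
  commands:
    - [-0.02,0,0,0,-1]
    - [-0.055,0,0,0,-1]
    - [-0.1,0,0,0,-1]
    - [-0.1,-0.02,-0.002,-0.02,-1]
    - [-0.1,-0.05,-0.004,-0.06,-1]
    - [-0.1,-0.09,-0.008,-0.1,-1]
    - [-0.1,-0.135,-0.012,-0.14,-1]
    - [-0.1,-0.165,-0.014,-0.17,-1]
    - [-0.1,-0.188,-0.016,-0.188,-1]
    - [-0.1,-0.188,-0.016,-0.188,-1]
    - [-0.1,-0.188,-0.016,-0.188,-1]
    - [-0.1,-0.188,-0.016,-0.188,-1]

```text
time: 17.25
ee_pos: [0.4601, 0.1, 0.1455]
tcp_rot: [81.6, 89.4, -4.8]
wrist_force: [-0.3, -0.1, -1.3]
opening: 0.0533
```

```bash
python3 low.py .4590 .1003 .0476
```

```text
[0.46013388 0.09996142 0.1455169 ] 0.053309062592779725 [-0.34328589 -0.05474766 -1.29742841] tool x [ 1.110e-02 -9.000e-04 -9.999e-01]
([0.0924, -0.0021, -0.0006], -0.001, 0.0)
```

apply_moves:
  commands:
    - [0.03,-0.002,-0.0005,0,-1]
    - [0.06,-0.002,-0.0005,0,-1]
    - [0.08,-0.002,-0.0005,0,-1]
    - [0.09,-0.002,-0.0005,0,-1]
    - [0.092,-0.002,-0.0005,0,-1]
    - [0.092,-0.002,-0.0005,0,-1]
    - [0.093,-0.002,-0.0005,0,-1]
    - [0.093,-0.002,-0.0005,0,-1]

```text
time: 18.05
ee_pos: [0.4597, 0.1003, 0.0533]
tcp_rot: [83.3, 89.3, -3.1]
wrist_force: [-0.8, 0.5, -1.3]
opening: 0.0534
```

apply_moves:
  commands:
    - [0.001,0,0,0,-1]
    - [0.001,0,0,0,-1]
    - [0.001,0,0,0,-1]

```text
time: 18.35
ee_pos: [0.4598, 0.1004, 0.0525]
tcp_rot: [83.8, 89.3, -2.7]
wrist_force: [-0.2, 0.6, -1.0]
opening: 0.0533
```

apply_moves:
  commands:
    - [0.001,0,0,0,-1]
    - [0.001,0,0,0,-1]
    - [0.001,0,0,0,-1]

```text
time: 18.65
ee_pos: [0.4599, 0.1004, 0.0521]
tcp_rot: [84.3, 89.2, -2.2]
wrist_force: [-1.9, -0.6, 5.8]
opening: 0.053
```

apply_moves:
  commands:
    - [0,0,0,0,0.2]
    - [0,0,0,0,0.6]
    - [0,0,0,0,1]
    - [0,0,0,0,1]
    - [0,0,0,0,1]
    - [-0.03,0,0,0,1]
    - [-0.07,0,0,0,1]
    - [-0.11,0,0,0,1]
    - [-0.11,0,0,0,1]
    - [-0.11,0,0,0,1]

```text
time: 19.65
ee_pos: [0.459, 0.1006, 0.1628]
tcp_rot: [86.2, 89.1, -0.2]
wrist_force: [0.2, -0.2, -0.5]
opening: 0.0854
```

```bash
python3 pick.py .459 .1003 .17 .096 3.6; python3 pick.py .6475 .140 .17 .097 3.5
```

```text
[0.45897974 0.10057434 0.16283734] ([-0.0072, 0.0001, 0.0003], -0.001, 0.0)
4004 (array([459.3, 100.3]), 27.4)
[0.45839179 0.1004474  0.16164535] ([-0.0059, 0.1913, -0.0277], 0.001, -0.1)
2040 (array([646.5, 140.5]), 21.0)
```

apply_moves:
  commands:
    - [-0.006,0.05,-0.01,0,1]
    - [-0.006,0.1,-0.015,0,1]
    - [-0.006,0.15,-0.022,0,1]
    - [-0.006,0.191,-0.0277,0,1]
    - [-0.006,0.191,-0.0277,0,1]
    - [-0.006,0.191,-0.0277,0,1]
    - [-0.006,0.191,-0.0277,0,1]

```text
time: 20.45
ee_pos: [0.6459, 0.1397, 0.1688]
tcp_rot: [80.7, 89.4, -5.8]
wrist_force: [-0.8, -0.4, 0.2]
opening: 0.0853
```

```bash
python3 pick.py .6475 .140 .0455 .097 3.5; python3 - <<'E'
from workcell import bot,cams
from h import *
import cv2
o,c=wcam(cams,bot); cv2.imwrite("pics/w5.png",c["frame"])
W=pts(c).reshape(-1,3); W=W[np.isfinite(W[:,0])]
p=W[(np.hypot(W[:,0]-.6475,W[:,1]-.1402)<.034)&(W[:,2]>.055)&(W[:,2]<.083)]
print(len(p),cv2.minAreaRect((p[:,:2]*1000).astype(np.float32)))
E
```

```text
[0.64587437 0.13970275 0.16878011] ([0.1233, 0.0004, -0.0004], 0.001, -0.1)
2460 (array([648. , 141.2]), 20.9)
995 ((648.0042724609375, 141.73895263671875), (45.993656158447266, 44.652713775634766), 3.403398275375366)
```

View pics/w5.png

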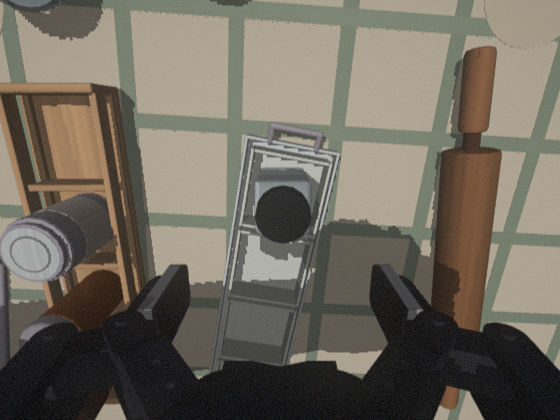

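apply_moves:
  commands:
    - [0.04,0.0007,-0.0015,0,1]
    - [0.08,0.0007,-0.0015,0,1]
    - [0.11,0.0007,-0.0015,0,1]
    - [0.123,0.0007,-0.0015,0,1]
    - [0.123,0.0007,-0.0015,0,1]
    - [0.123,0.0007,-0.0015,0,1]
    - [0.123,0.0007,-0.0015,0,-1]
    - [0.123,0.0007,-0.0015,0,-1]
    - [0.123,0.0007,-0.0015,0,-1]
    - [0.123,0.0007,-0.0015,0,-1]
    - [0.123,0.0007,-0.0015,0,-1]
    - [0.123,0.0007,-0.0015,0,-1]

```text
time: 21.75
ee_pos: [0.6487, 0.1413, 0.0486]
tcp_rot: [85.6, 89.2, -0.9]
wrist_force: [-0.8, -0.2, 5.9]
opening: 0.0456
```

apply_moves:
  commands:
    - [0,0,0,0,-1]
    - [0,0,0,0,-1]

```text
time: 21.95
ee_pos: [0.6488, 0.1413, 0.0486]
tcp_rot: [85.8, 89.2, -0.6]
wrist_force: [-1.4, -0.3, 1.9]
opening: 0.0453
```

```bash
python3 carry.py .4540 .1782
```

```text
21.95 [0.64877174 0.14133604 0.04858757] 0.045278165262270825 [-1.38904965 -0.31041734  1.85676178]
([-0.1028, -0.1906, -0.0488], -0.001, 0.0)
```

apply_moves:
  commands:
    - [-0.02,0,0,0,-1]
    - [-0.055,0,0,0,-1]
    - [-0.1,0,0,0,-1]
    - [-0.1,-0.02,-0.006,0,-1]
    - [-0.1,-0.05,-0.014,0,-1]
    - [-0.1,-0.09,-0.024,0,-1]
    - [-0.1,-0.135,-0.035,0,-1]
    - [-0.1,-0.165,-0.043,0,-1]
    - [-0.1,-0.1905,-0.0488,0,-1]
    - [-0.1,-0.1905,-0.0488,0,-1]
    - [-0.1,-0.1905,-0.0488,0,-1]
    - [-0.1,-0.1905,-0.0488,0,-1]

```text
time: 23.15
ee_pos: [0.4548, 0.1781, 0.1457]
tcp_rot: [85.5, 89.2, -0.9]
wrist_force: [0.1, -0.1, -2.5]
opening: 0.0452
```

```bash
python3 low.py .4540 .1782 .0486
```

```text
[0.4547804  0.17814053 0.1456572 ] 0.04522787826181186 [ 0.05348051 -0.05479627 -2.4873357 ] tool x [ 1.480e-02 -2.000e-04 -9.999e-01]
([0.0915, -0.0021, -0.0002], -0.001, 0.0)
```

apply_moves:
  commands:
    - [0.03,-0.002,0,0,-1]
    - [0.06,-0.002,0,0,-1]
    - [0.08,-0.002,0,0,-1]
    - [0.09,-0.002,0,0,-1]
    - [0.091,-0.002,0,0,-1]
    - [0.091,-0.002,0,0,-1]
    - [0.092,-0.002,0,0,-1]
    - [0.092,-0.002,0,0,-1]

```text
time: 23.95
ee_pos: [0.4545, 0.178, 0.054]
tcp_rot: [86.3, 89.1, -0.2]
wrist_force: [-0.5, 0.2, -2.2]
opening: 0.0454
```

apply_moves:
  commands:
    - [0.001,0,0,0,-1]
    - [0.001,0,0,0,-1]
    - [0.001,0,0,0,-1]

```text
time: 24.25
ee_pos: [0.4547, 0.1782, 0.0533]
tcp_rot: [87.1, 89.1, 0.7]
wrist_force: [0.1, 0.1, -0.1]
opening: 0.0457
```

apply_moves:
  commands:
    - [0.0008,0,0,0,-1]
    - [0.0008,0,0,0,-1]

```text
time: 24.45
ee_pos: [0.4547, 0.1782, 0.0533]
tcp_rot: [87.9, 89.1, 1.5]
wrist_force: [-2.6, -1.7, 5.7]
opening: 0.0454
```

apply_moves:
  commands:
    - [0,0,0,0,0.1]
    - [0,0,0,0,0.6]
    - [0,0,0,0,1]
    - [0,0,0,0,1]
    - [0,0,0,0,1]
    - [-0.03,0,0,0,1]
    - [-0.07,0,0,0,1]
    - [-0.11,0,0,0,1]
    - [-0.16,0,0,0,1]
    - [-0.2,0,0,0,1]
    - [-0.2,0,0,0,1]
    - [-0.2,0,0,0,1]

```text
time: 25.65
ee_pos: [0.4519, 0.1783, 0.2539]
tcp_rot: [89.8, 89.0, 3.4]
wrist_force: [0.1, 0.4, -1.1]
opening: 0.0855
```

```bash
python3 - <<'E'
from workcell import bot,cams
from h import *
import cv2
o,c=wcam(cams,bot); cv2.imwrite("pics/w9.png",c["frame"]); s=cams.camera("scene"); cv2.imwrite("pics/s9.png",s["frame"])
print(o["time"],o["ee_pos"],o["opening"])
W=pts(c).reshape(-1,3); W=W[np.isfinite(W[:,0])]
for n,x,y,h in [("sq",.454,.178,.102),("tin",.459,.1,.096),("sh",.464,.0225,.112),("mill",.469,-.0555,.121)]:
    p=W[(np.hypot(W[:,0]-x,W[:,1]-y)<.038)&(abs(W[:,2]-h)<.009)]
    if len(p)>5: print(n,len(p),circ(p),np.median(p[:,2]),p[:,2].max())
for n in ["square_jar","tin","shaker","pepper_mill"]: print(n,[(np.round(d["rect"]).tolist(),d["confidence"]) for d in cams.spot_in(n,"scene")][:2])
E
```

```text
25.65 [0.4519086  0.17829904 0.25394234] 0.08554392423077539
sq 1391 (array([453.9, 177.8]), 21.0) 0.10207545012333759 0.10465568946610829
tin 1775 (array([459.3, 100.7]), 27.4) 0.09629999751676123 0.09881391615206829
sh 1040 (array([464.4,  22.8]), 22.2) 0.11101927924983404 0.11417652964372899
square_jar [([380.0, 236.0, 424.0, 294.0], 0.7)]
tin [([342.0, 201.0, 385.0, 260.0], 0.95)]
shaker [([314.0, 169.0, 346.0, 228.0], 0.96)]
pepper_mill [([344.0, 202.0, 386.0, 263.0], 0.66), ([284.0, 144.0, 312.0, 196.0], 0.6)]
```

View pics/s9.png

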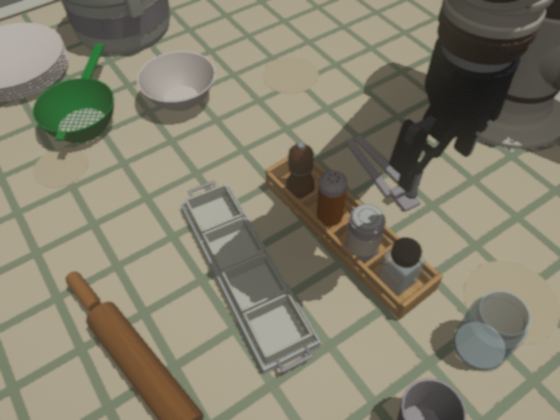

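View pics/w9.png

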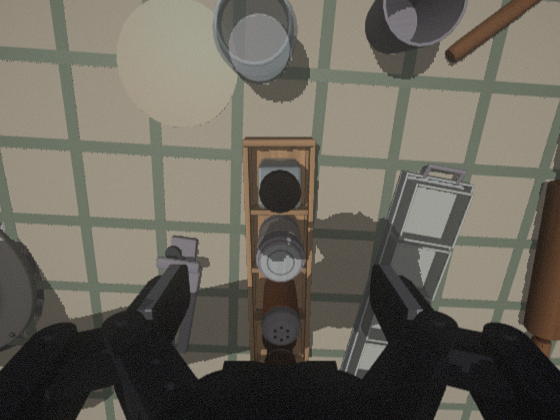

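The scene view shows mill (300,170), shaker (332,198), tin (364,230) and jar (402,263) upright, one to a bay. The wrist view shows the jar, tin and shaker centred in their bays, and the gripper is clear above.

```bash
python3 -c "
from workcell import bot
print(bot.job_done())"
```

```text
the job is handed in; nothing more can be done
None
```

All four containers are in the new rack, one to a bay, in their original order from left to right: square jar, tin, shaker, pepper mill. Each was gripped across its sides, lowered until the wrist felt the bay floor (about 3–6 N), released and cleared. I handed the job in at about 26 s of the 102 s allowed.

**Last checks:**
- **Jar, tin and shaker:** in the final wrist picture their tops were at about 102, 96 and 111 mm. That is within about 1 mm of their height above the 12 mm bay floor, and they were centred in their bays within about 1 mm.
- **Mill:** the gripper hid it in that last wrist view. A check straight after its release put its top at about 122 mm (121 expected) and showed it upright. The final scene picture shows all four upright.
- **Disagreement:** in the final scene picture the detector's first answer for the mill (0.66) fell on the tin. Its second (0.60) was the mill's true place, and the picture agrees with the second.
- **Tool tilt:** the tool drifted to about 1° off vertical by the end, with no visible effect on the placing.

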